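# Screw the cover onto an instrument junction housing

### The job

Close the open junction housing with the large screw cover. Set the cover level on the threaded neck with its grip bar in line with the two cable entries so that it rests on top of the thread, turn it back (anticlockwise seen from above) until it drops at the thread start, then screw it clockwise until it stops, and let go. Leave the small cover where it lies.

Things in the scene. Friction and masses are not known exactly. Their poses are not given: they have to be found in the camera images.
- lid: The large grey screw cover: an upside-down cup 104 mm across, standing on the bench. Origin: centre of its underside, z up. On its flat top, 30 mm above the origin, stands a grip bar 70 mm long (along its x axis), 20 mm wide, 30 mm high (30 to 60 mm above the origin), to be pinched across its width from above. Two thread lugs inside, under the bar's ends; a half turn makes no difference. 0.25 kg.
- housing: Grey round junction housing, 104 mm across, fixed to the bench, open neck up with green terminals inside. Origin: centre of its foot, z up. Cable entries with black nuts stick out along its +x and -x (156 mm over both). The neck's rim is 70 mm high and 60 mm across, widening to 72; its right-handed two-start thread is 90 across, its top 60 mm high. The cover has 4 mm play; the taper centres it.
- seat (a point): On the housing's axis, 59 mm above its origin: the cover's origin is here when resting on the thread, bar within 12 deg of the entries' line. Turned back over 25 deg (aim 40, at most 60) it can drop 10 mm (lower it if held). Turned clockwise it stays 10 mm below this until in line with the entries, then sinks evenly 4 mm more to a firm stop 40 deg clockwise of them. Turns easily, stays put.
- small_lid: The small grey cover, for another housing: same shape, only 74 mm across with a 50 mm bar, 60 mm high. Origin: centre of its underside. To be left alone. It and the large cover stand to the left and right of the housing, either way round.
Mind the look-alikes: they are no part of the job. Leave any purple or turquoise look-alike of the lid alone.

How it is judged (in metres and radians):
On the way, in this order (a step that is already met when the one before it is completed fails the run):
1. the large cover rests level on top of the thread, its bar within 15 degrees of the line of the cable entries (z of lid in the frame of housing between 0.056 and 0.062 m and horizontal distance between lid and housing below 0.01 m and angle between lid's own z axis and vertical below 0.14 rad and angle between the x axis of lid and the x axis of housing, either way round below 0.26 rad and contact force between lid and housing above 0.3 N), for 0.1 s.
2. turned back (20 to 69 degrees), it has dropped level into the thread start (z of lid in the frame of housing below 0.053 m and horizontal distance between lid and housing below 0.01 m and angle between lid's own z axis and vertical below 0.14 rad and angle between the x axis of lid and the x axis of housing, either way round between 0.35 and 1.2 rad), for 0.1 s.
At the end, for the whole second after the job is handed in: The large cover is screwed home on the housing: within 10 mm of its axis, level within 6 degrees, its underside less than 47 mm above the housing's foot and its bar 29 to 52 degrees from the line of the cable entries, that is within about 11 degrees of the clockwise stop; at rest and released (z of lid in the frame of housing below 0.047 m and horizontal distance between lid and housing below 0.01 m and angle between lid's own z axis and vertical below 0.1 rad and angle between the x axis of lid and the x axis of housing, either way round between 0.5 and 0.9 rad and linear speed of lid below 0.02 m/s); the robot touches nothing.
It fails at once if the small cover is moved by more than 30 mm (distance of small_lid from where it was at the start of the episode above 0.03 m).
It also fails if it takes over 53 s, if anything falls off the work surface, if the arm or the gripper's body presses on something with over 40 N, if the wrist force passes 120 N, or if a joint passes its speed limit or range.

### The arm

A 7-joint arm with a two-finger parallel gripper is mounted at the origin on the work surface. World frame = base frame: x ahead of the robot, y to its left, z up, the work surface at z = 0. Lengths are in mm, angles in degrees, forces in N, time in s.
With the tool pointing down it reaches from about 400 to 900 mm from the base axis. Payload 5.6 kg.
Tool frame: the origin (TCP) lies on the centre line of the jaws, within the pads' length; the fingertips stand 17 mm ahead of it and the grasp point (between the pads) lies 2 mm behind it (bot.finger_overhang is the distance from the TCP to the fingertips, in mm); z points along the fingers, y is the line along which they close (so a half turn about z gives the same grasp; the last joint's range is limited). The gripper opens to 92 mm and grips with 3 to 60 N. Pads are 20 mm wide; open, the fingers measure 128 mm over their backs; the gripper's body (75 mm by 189 mm) begins 69 mm behind the grasp point.
Start: joints at [61.364, 26.786, -0.665, 91.828, 0.344, 61.387, -3.226], TCP at [286.663, -583.38, 231.592] pointing down, gripper open.
Joint ranges: [-144.91, 144.91], [-17.63, 115.5], [-89.93, 88.59], [15.96, 139.68], [-74.01, 254.01], [8.47, 105.57], [-167.45, 167.45]. Speed limits (degrees/s): [147.25, 147.25, 180, 180, 180, 180, 180].

### API

Orientations are given as [roll, pitch, yaw] about the fixed x, y, z axes, in that order (R = Rz(yaw) Ry(pitch) Rx(roll)).
In Python, from station import bot gives the robot as it stands.
- The arm moves only by the tool jog_arm, never from a script. Its argument "targets" is a list of rows, each a list of 3 entries, a list of its own where there are three numbers: the shift along the tool's x, y, z in cm, then the turn, a rotation vector about the tool's x, y, z in rad, then the gripper's target within -1 to 1 (shut at 1, half-way at 0, fully open at -1). A call has 1 to 12 rows; each row shifts and turns the commanded pose from where the row before left it, along the tool's axes as they then stand; what a row does not reach is not made up. A row lasts 1/12 s, in which the tool goes at most 41.7 mm and 7.16 degrees, less where a joint would pass 70% of its speed; a pose out of reach is approached as far as the arm can. A call with a gripper value outside its range is refused whole. The fingers move at their own pace and stop on an object; "newtons" is the grip in N (left out, the last holds). Time passes only in rows, so rows that do not move let the fingers close. It gives the time, the measured TCP pose, the force, the opening and the grip force at its end, in the units of the state.
- bot.get_state(): the state, without advancing time (a new reading comes with each control period).
- bot.capture(name): name is "scene" or "side" or "wrist"; returns the picture (480x640x3 uint8, red, green, blue); there is no depth.
- bot.get_calibration(name): a dict with "fx", "fy", "cx", "cy" (pixels), "R" (3x3) and "t" (3): a world point X has camera coordinates R X + t. Camera axes: x right, y down, z forward; pixel columns grow to the right and rows downward; lengths in mm; the calibration is good to about 2 mm. The wrist camera is an equidistant fisheye: a pixel r from the principal point sees the ray r / f radians off the axis. A picture is of the moment at which its call begins: read the wrist's pose just before it. get_calibration takes no time and is no camera call; for the wrist camera it gives the pose at the moment of the call.
- bot.sign_off(): hands the job in; it is judged then, once.
Trained networks look in the newest picture that a camera, given by its name, has taken for a name from the list of things; names that differ only in an ending like _2 or _b are one class to them, and where a whole thing is asked for, a point or a joint stands for the part that bears it (a point fixed in the world has none). Each returns a list of dicts, best first, with "score" (0 to 1); they miss things now and then, are a little off and sometimes report something else, mostly with a low value. They report only what shows in the picture. A call takes as long as a camera call. They do not tell look-alikes from the thing itself.
- bot.search_frame(thing, camera): "box" ([left, top, width, height] as shares, 0 to 1, of the picture: columns of its width, rows of its height, round what is visible of it).
- bot.masks_of(thing, camera): "mask" (480x640 bool, what is visible of it) and "box" ([left, top, width, height] as shares, 0 to 1, of the picture: columns of its width, rows of its height, round what is visible of it).
- bot.spot_point(thing, camera): "centre" ([column, row] as shares, 0 to 1, of the picture: columns of its width, rows of its height: a listed point, or the origin of a listed thing).
The state is a dict: "time": time; "joint_pos": joint angles; "qvel": joint speeds; "joint_torque": joint torques, N m; "eef_pos": TCP position; "orientation": TCP orientation; "contact_force": force on the tool from outside, world axes, zero at the start; "wrist_torque": the same for the moment, N m; "opening": finger opening in mm; "gripper_force": force on a finger pad.
Only numpy, scipy, OpenCV 4.12 (cv2) and the standard library are available. Lean on these libraries where they do the work, as an engineer would, in place of code of your own. Each camera call takes 0.05 s, during which the arm holds its last target. There are 200 camera calls.

## Working session

There is one attempt and no reset: what is moved stays moved. The work goes in short steps, Python scripts to look and compute and a tool call to move; the robot and the scene stay as the last step left them, time stands still between calls to the robot, and variables do not carry over. Pictures are saved under pics/ and viewed, at most 10 in all, crops included, and the job is handed in when it is done.

Besides the shell and the picture viewer there is one more tool, called after "Emit:" as name(argument=value, ...), one argument or row to a line, values as JSON. jog_arm: Moves the arm, as the interface text tells. Its arguments: {"type":"object","properties":{"targets":{"type":"array"},"newtons":{"type":"number"}},"required":["targets"]}

```bash
mkdir -p pics; ls; python3 - <<'E'
from station import bot
import cv2
s=bot.get_state();print(s['time'],s['eef_pos'],s['orientation'],s['opening'])
a=bot.capture('scene');b=bot.capture('side')
import numpy as np
cv2.imwrite('pics/a.png',a[:,:,::-1]);cv2.imwrite('pics/b.png',b[:,:,::-1])
for c in('scene','side'):
  k=bot.get_calibration(c);print(c,k['fx'],-np.array(k['R']).T@np.array(k['t']),np.array(k['R'])[2])
  for t in('lid','small_lid','housing'):
    print(t,[(np.round(np.array(d['box'])*[640,480,640,480]),round(d['score'],2)) for d in bot.search_frame(t,c)],[(np.round(np.array(d['centre'])*[640,480]),round(d['score'],2)) for d in bot.spot_point(t,c)])
E
```

```text
pics
0.0 [ 286.40784513 -582.88577326  230.6486463 ] [-1.79900708e+02  7.02685521e-03  2.61699743e+01] 92.13540353281967
scene 578.5230899776737 [1150.32312923 -434.86153549  794.20125069] [-0.62895404  0.35346659 -0.69244363]
lid [(array([201., 247.,  55.,  62.]), 0.8), (array([109., 274.,  66.,  58.]), 0.77), (array([191., 197.,  53.,  51.]), 0.66), (array([422., 174.,  37.,  40.]), 0.56)] [(array([220., 228.]), 0.92), (array([231., 282.]), 0.86), (array([139., 309.]), 0.56)]
small_lid [(array([424., 177.,  36.,  38.]), 0.65)] [(array([442., 203.]), 0.69)]
housing [(array([314., 271.,  91.,  82.]), 0.81)] [(array([362., 316.]), 0.92)]
side 444.5290481861162 [ -12.29350088 -512.71162324  527.92560609] [ 0.58946321  0.56029122 -0.58189936]
lid [(array([262., 314.,  74.,  70.]), 0.94), (array([353., 284.,  64.,  58.]), 0.59)] [(array([297., 359.]), 0.88), (array([382., 319.]), 0.87)]
small_lid [(array([192., 186.,  35.,  40.]), 0.57)] [(array([208., 214.]), 0.65)]
housing [(array([333., 195.,  71.,  63.]), 0.58)] [(array([368., 233.]), 0.97)]
```

View pics/a.png

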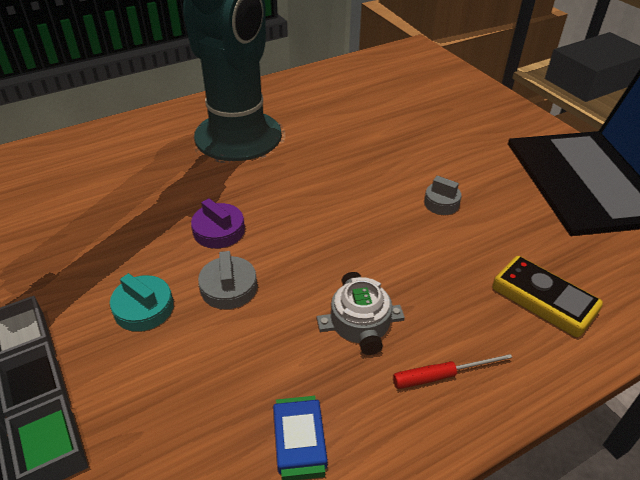

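View pics/b.png

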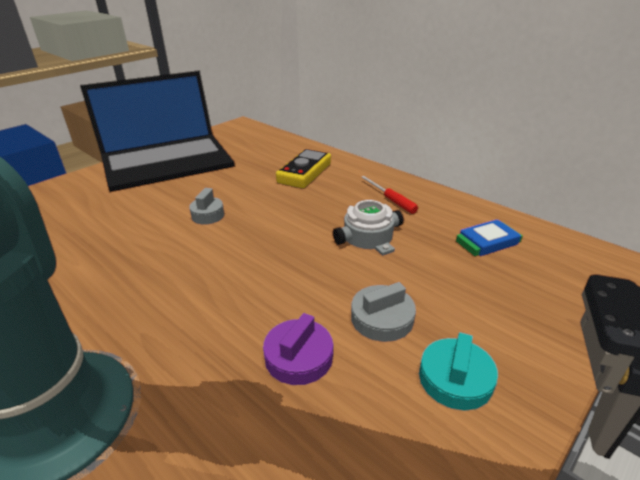

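The lid candidates in the scene picture are large grey (228,282), small grey (442,197), purple (218,225) and turquoise (141,302). I choose the large grey one at (228,282), which is at (382,312) in the side picture. The housing is at (361,313), with its black nuts at (352,279) and (371,343).

```bash
cat > h.py <<'E'
import numpy as np, cv2
from station import bot
from scipy.spatial.transform import Rotation as Ro
def ray(c,uv,k=None):
    k=k or bot.get_calibration(c);R=np.array(k['R']);t=np.array(k['t']).ravel()
    x=np.array([(uv[0]-k['cx'])/k['fx'],(uv[1]-k['cy'])/k['fy']])
    if c=='wrist':
        r=np.hypot(*x); d=np.r_[x/r*np.sin(r),np.cos(r)] if r>0 else np.array([0,0,1.])
    else: d=np.r_[x,1]
    d=R.T@d; return -R.T@t, d/np.linalg.norm(d)
def atz(c,uv,z,k=None):
    o,d=ray(c,uv,k); return o+d*(z-o[2])/d[2]
def tri(rays):
    A=sum(np.eye(3)-np.outer(d,d) for o,d in rays);b=sum((np.eye(3)-np.outer(d,d))@o for o,d in rays)
    return np.linalg.solve(A,b)
E
python3 - <<'E'
from h import *
np.set_printoptions(precision=1,suppress=True)
for n,a,b in(('lid',(231,282),(382,319)),('hous',(362,316),(368,233)),('small',(442,203),(208,214)),('nut1',(352,279),(341,236)),('nut2',(371,343),(397,219))):
    print(n,tri([ray('scene',a),ray('side',b)]),atz('scene',a,0),atz('side',b,0))
for c in('wrist',):
    k=bot.get_calibration(c);print(k['fx'],k['cx'],k['cy'],-np.array(k['R']).T@np.array(k['t']),np.array(k['R']))
a=cv2.imread('pics/a.png');b=cv2.imread('pics/b.png')
im=np.vstack([np.hstack([cv2.resize(x[v:v+60,u:u+80],(400,300),interpolation=cv2.INTER_CUBIC) for x,u,v in r]) for r in(((a,190,248),(b,342,280)),((a,322,272),(b,330,195)))])
cv2.imwrite('pics/c.png',im)
E
```

```text
lid [ 449.  -218.7    4.2] [ 442.4 -211.3    0. ] [ 451.5 -223.1    0. ]
hous [635.6 -49.6   7.2] [629.5 -43.1   0. ] [643.3 -46.7   0. ]
small [456.6 270.7   4.2] [452.8 274.5   0. ] [460.3 276.9   0. ]
nut1 [568.1 -29.8  25.7] [546.  -11.4   0. ] [595.8 -11.    0. ]
nut2 [701.  -76.   23.3] [685.9 -61.5   0. ] [732.1 -60.3   0. ]
371.64829954431775 322.9014795915476 238.75436567945192 [ 351.6 -551.   384.3] [[ 0.4 -0.9  0. ]
 [-0.9 -0.4  0.3]
 [-0.2 -0.1 -1. ]]
```

View pics/c.png

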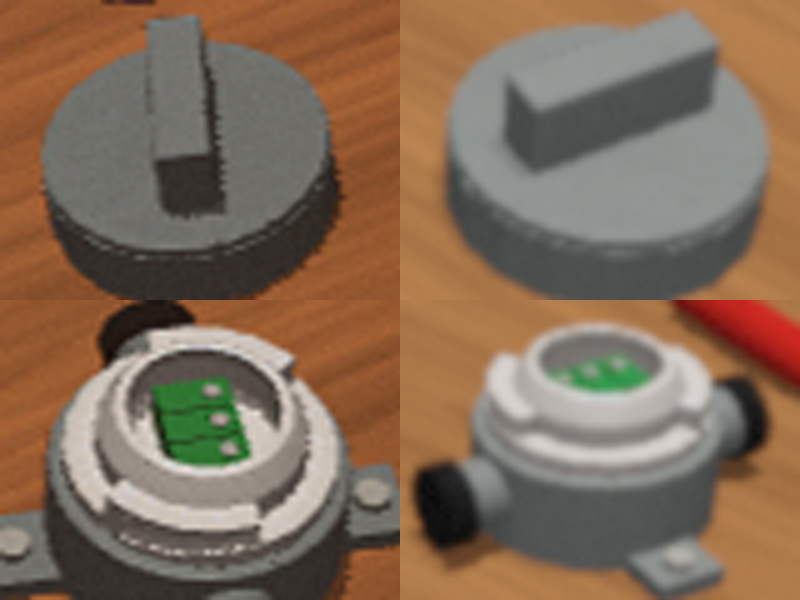

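The close crop shows the large grey cover with its bar. The bar-top corners are near (219.6,252.4), (229.4,251.2), (232,278.4) and (221,280) in the scene picture. The housing neck is open, with nuts on both sides.

```bash
python3 - <<'E'
from h import *
np.set_printoptions(precision=1,suppress=True)
A=[atz('scene',(190+u/5,248+v/5),60)[:2] for u,v in((148,22),(197,16),(210,152),(155,160))]
B=[atz('side',(342+u/5,280+v/5),60)[:2] for u,v in((108,75),(290,12),(318,48),(140,110))]
for P in(A,B):
    P=np.array(P);print(P,P.mean(0),cv2.minAreaRect(P.astype(np.float32)))
    L=P[2]+P[3]-P[0]-P[1] if P is A or np.array_equal(P,A) else P[1]+P[2]-P[0]-P[3]
    print(np.degrees(np.arctan2(L[1],L[0])))
E
```

```text
[[ 419.1 -217.2]
 [ 424.9 -200.5]
 [ 489.  -223.3]
 [ 483.1 -241.4]] [ 454.  -220.6] ((454.0191345214844, -220.93707275390625), (18.934234619140625, 68.5594711303711), 70.37440490722656)
-20.161985760059814
[[ 422.8 -202.9]
 [ 487.1 -227.8]
 [ 478.1 -244.6]
 [ 416.6 -220.3]] [ 451.2 -223.9] ((451.54876708984375, -224.19757080078125), (18.933393478393555, 68.96720123291016), 68.82633209228516)
-21.363839069665673
```

Emit:
jog_arm(
  targets=[
    [[2.56,-2.09,0],[0,0,0],-1],
    [[2.56,-2.09,0],[0,0,0],-1],
    [[2.56,-2.09,0],[0,0,0],-1],
    [[2.56,-2.09,0],[0,0,0],-1],
    [[2.56,-2.09,0],[0,0,0],-1],
    [[2.56,-2.09,0],[0,0,0],-1],
    [[2.56,-2.09,0],[0,0,0],-1],
    [[2.56,-2.09,0],[0,0,0],-1],
    [[2.56,-2.09,0],[0,0,0],-1],
    [[2.56,-2.09,0],[0,0,0],-1],
    [[2.56,-2.09,0],[0,0,0],-1],
    [[2.56,-2.09,0],[0,0,0],-1],
  ],
)

```text
time: 1.7
eef_pos: [452.3, -221.4, 231.9]
orientation: [180.0, -0.0, 26.2]
contact_force: [1.2, -1.0, -1.3]
opening: 91.7
gripper_force: 0.0
```

Emit:
jog_arm(
  targets=[
    [[0,0,0],[0,0,0.116],-1],
    [[0,0,0],[0,0,0.116],-1],
    [[0,0,0],[0,0,0.116],-1],
    [[0,0,0],[0,0,0.116],-1],
    [[0,0,0],[0,0,0.116],-1],
    [[0,0,0],[0,0,0.116],-1],
    [[0,0,0],[0,0,0.116],-1],
    [[0,0,0],[0,0,0],-1],
    [[0,0,0],[0,0,0],-1],
  ],
)

```text
time: 2.45
eef_pos: [451.9, -222.7, 231.7]
orientation: [180.0, -0.0, -20.2]
contact_force: [-0.1, -0.3, -1.2]
opening: 91.8
gripper_force: 0.0
```

```bash
python3 - <<'E'
from h import *
s=bot.get_state();print(s['time'],s['eef_pos'],s['orientation'],s['joint_pos'])
k=bot.get_calibration('wrist');a=bot.capture('wrist');cv2.imwrite('pics/w1.png',a[:,:,::-1])
import pickle;pickle.dump(k,open('w1.pkl','wb'))
for d in bot.masks_of('lid','wrist'):print(d['box'],d['score'])
print(bot.spot_point('lid','wrist'),bot.spot_point('housing','wrist'))
E
```

```text
2.45 [ 451.86517999 -222.73576931  231.72762269] [ 1.79989409e+02 -1.74387002e-02 -2.01571225e+01] [ 26.86760404  12.94123119  -5.09940913 111.77612044   1.39923281
  55.32239498 -89.05591989]
[0.6489, 0.2973, 0.1517, 0.2117] 0.78
[0.4219, 0.339, 0.1591, 0.215] 0.68
[0.4408, 0.6381, 0.1503, 0.1858] 0.62
[{'centre': [0.5164, 0.7206], 'score': 0.94}, {'centre': [0.5003, 0.44], 'score': 0.89}, {'centre': [0.7239, 0.3967], 'score': 0.65}, {'centre': [0.04, 0.6808], 'score': 0.43}] [{'centre': [0.1958, 0.2462], 'score': 0.6}, {'centre': [0.5034, 0.4363], 'score': 0.34}]
```

View pics/w1.png

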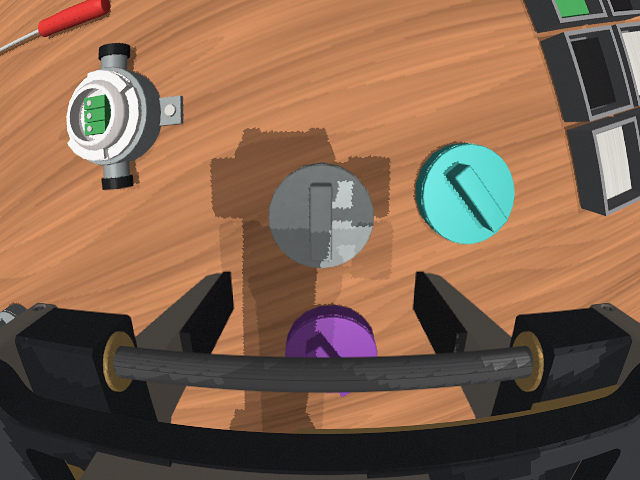

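The wrist view shows the grey lid disk at (321,215) and its bar running from (320,184) to (320,261). Purple is at (332,345), turquoise at (465,193), and the housing nuts are at (115,50) and (117,182).

```bash
python3 - <<'E'
from h import *
import pickle;k=pickle.load(open('w1.pkl','rb'))
np.set_printoptions(precision=1,suppress=True)
f=lambda p,z:atz('wrist',p,z,k)[:2]
print('disk',[f(p,15) for p in((269,215),(374,215),(321,163),(321,268))],f((321,215.5),30))
print('bar',[f(p,60) for p in((310,184),(331,184),(331,261),(309,261))])
print('nuts',f((115,50),30),f((117,182),30))
s=bot.masks_of('seat','wrist');print([d['score'] for d in s],[(np.array(d['centre'])*[640,480],f(np.array(d['centre'])*[640,480],59),d['score']) for d in bot.spot_point('seat','wrist')])
E
```

```text
disk [array([ 470.4, -170.4]), array([ 433.4, -270.8]), array([ 501.3, -238.2]), array([ 398.7, -200.4])] [ 454.2 -221. ]
bar [array([ 489.5, -223.9]), array([ 483.2, -241.1]), array([ 416.7, -217.1]), array([ 423.7, -198.1])]
nuts [700.1 -80.1] [565.7 -30.8]
[0.84] [(array([ 93.3, 113.2]), array([637.1, -49.1]), 0.69)]
```

Emit:
jog_arm(
  targets=[
    [[0,-0.27,2.8],[0,0,0],-1],
    [[0,0,2.8],[0,0,0],-1],
    [[0,0,2.8],[0,0,0],-1],
    [[0,0,2.8],[0,0,0],-1],
    [[0,0,2.8],[0,0,0],-1],
    [[0,0,2.8],[0,0,0],-1],
    [[0,0,0.6],[0,0,0],-1],
    [[0,0,0.5],[0,0,0],-1],
    [[0,0,0],[0,0,0],-1],
    [[0,0,0],[0,0,0],-1],
  ],
  newtons=35,
)

```text
time: 3.58
eef_pos: [453.6, -220.7, 53.7]
orientation: [180.0, -0.1, -20.3]
contact_force: [0.2, 0.2, 0.9]
opening: 92.4
gripper_force: 0.0
```

Emit:
jog_arm(
  targets=[
    [[0,0,0],[0,0,0],0.2],
    [[0,0,0],[0,0,0],0.5],
    [[0,0,0],[0,0,0],1],
    [[0,0,0],[0,0,0],1],
    [[0,0,0],[0,0,0],1],
    [[0,0,0],[0,0,0],1],
    [[0,0,0],[0,0,0],1],
    [[0,0,0],[0,0,0],1],
    [[0,0,0],[0,0,0],1],
    [[0,0,0],[0,0,0],1],
  ],
)

```text
time: 4.42
eef_pos: [452.7, -220.3, 52.5]
orientation: [180.0, 0.0, -20.4]
contact_force: [0.2, -0.0, -0.1]
opening: 27.3
gripper_force: 0.0
```

Emit:
jog_arm(
  targets=[
    [[0,0,0],[0,0,0],1],
    [[0,0,0],[0,0,0],1],
    [[0,0,0],[0,0,0],1],
    [[0,0,0],[0,0,0],1],
  ],
)

```text
time: 4.75
eef_pos: [452.7, -220.3, 52.5]
orientation: [180.0, 0.0, -20.4]
contact_force: [-0.2, -1.5, 0.2]
opening: 19.8
gripper_force: 35.0
```

Emit:
jog_arm(
  targets=[
    [[0,0,-1.0],[0,0,0],1],
    [[0,0,-2.0],[0,0,0],1],
    [[0,0,-3.0],[0,0,0],1],
    [[0,0,-3.0],[0,0,0],1],
    [[0,0,-2.0],[0,0,0],1],
    [[0,0,-1.0],[0,0,0],1],
    [[0,0,0],[0,0,0],1],
    [[0,0,0],[0,0,0],1],
  ],
)

```text
time: 5.42
eef_pos: [452.3, -220.1, 172.3]
orientation: [180.0, 0.0, -20.4]
contact_force: [-0.2, 1.0, -3.2]
opening: 19.8
gripper_force: 35.0
```

Emit:
jog_arm(
  targets=[
    [[-0.2,-1.8,0],[0,0,0],1],
    [[-0.2,-2.6,0],[0,0,0],1],
    [[-0.2,-2.6,0],[0,0,0],1],
    [[-0.2,-2.6,0],[0,0,0],1],
    [[-0.2,-2.6,0],[0,0,0],1],
    [[-0.2,-2.6,0],[0,0,0],1],
    [[-0.2,-2.6,0],[0,0,0],1],
    [[-0.2,-2.6,0],[0,0,0],1],
    [[0,-1.8,0],[0,0,0],1],
    [[0,-0.5,0],[0,0,0],1],
    [[0,0,0],[0,0,0],1],
    [[0,0,0],[0,0,0],1],
  ],
)

```text
time: 6.42
eef_pos: [514.2, -6.6, 171.2]
orientation: [179.9, 0.1, -20.4]
contact_force: [0.2, -0.9, -3.1]
opening: 19.9
gripper_force: 35.0
```

```bash
python3 - <<'E'
from h import *
np.set_printoptions(precision=1,suppress=True)
s=bot.get_state();print(s['time'],s['eef_pos'],s['orientation'],s['joint_pos'])
k=bot.get_calibration('wrist');a=bot.capture('wrist');cv2.imwrite('pics/w2.png',a[:,:,::-1])
import pickle;pickle.dump(k,open('w2.pkl','wb'))
for t,z in(('seat',59),('housing',0)):
  for d in bot.spot_point(t,'wrist'):print(t,p:=np.array(d['centre'])*[640,480],atz('wrist',p,z,k),d['score'])
E
```

```text
6.4167 [514.2  -6.6 171.2] [179.9   0.1 -20.4] [   6.1   18.9  -10.9  113.2    4.7   48.5 -117.7]
seat [319.5  61.4] [637.5 -49.3  59. ] 0.67
housing [322.5  79.5] [633.5 -50.2   0. ] 0.58
```

View pics/w2.png

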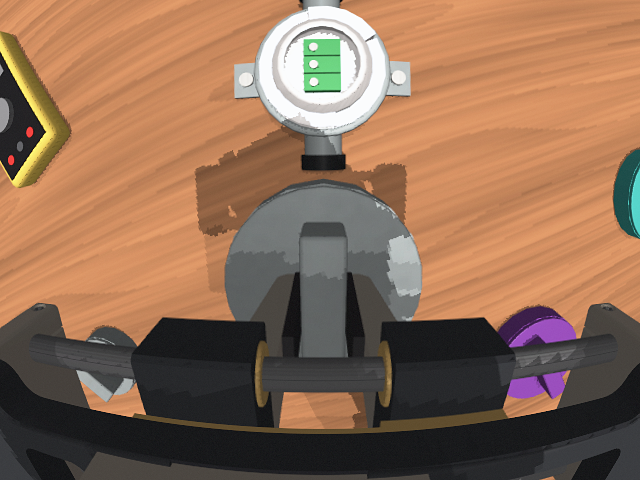

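The wrist view shows the held lid level, with its bar at x≈324. Ahead is the housing neck: rim near (322,65), near nut at (323,161), far nut at (321,1), and ears at (246,79) and (399,77).

```bash
python3 - <<'E'
from h import *
import pickle;k=pickle.load(open('w2.pkl','rb'))
np.set_printoptions(precision=1,suppress=True)
f=lambda p,z:atz('wrist',p,z,k)[:2]
a=cv2.imread('pics/w2.png')
print('rim out',[f(p,68) for p in((273,66),(372,66),(322,15),(322,115))],f((322.5,66),70))
n,m=f((323,161),25),f((321,2),25);print('nuts',n,m,np.degrees(np.arctan2(*(m-n)[::-1])))
e,g=f((246,79),8),f((399,77),8);print('ears',e,g,(e+g)/2,np.degrees(np.arctan2(*(g-e)[::-1]))+90)
print('body',[f(p,45) for p in((255,70),(390,70))])
c=f((324,237),171.2-52.5+60);print('bar end',c,c-np.array([514.2,-6.6]), 'lid edge',[f(p,171.2-52.5+30) for p in((226,275),(420,275),(322,183))])
cv2.imwrite('pics/z.png',cv2.resize(a[0:180,220:420],None,fx=3.3,fy=3.3,interpolation=cv2.INTER_CUBIC))
E
```

```text
rim out [array([644.2, -18.1]), array([620.7, -81.3]), array([667.4, -62.3]), array([599.6, -37.2])] [631.4 -49.3]
nuts [567.6 -26.1] [693.2 -71. ] -19.700399573157135
ears [657.   10.2] [ 613.5 -111.9] [635.3 -50.9] -19.601692304010115
body [array([652.1,  -3.4]), array([617.1, -97.8])]
bar end [546.5 -18.2] [ 32.3 -11.6] lid edge [array([537.7,  38.5]), array([502.9, -54.9]), array([564.1, -23.9])]
```

View pics/z.png

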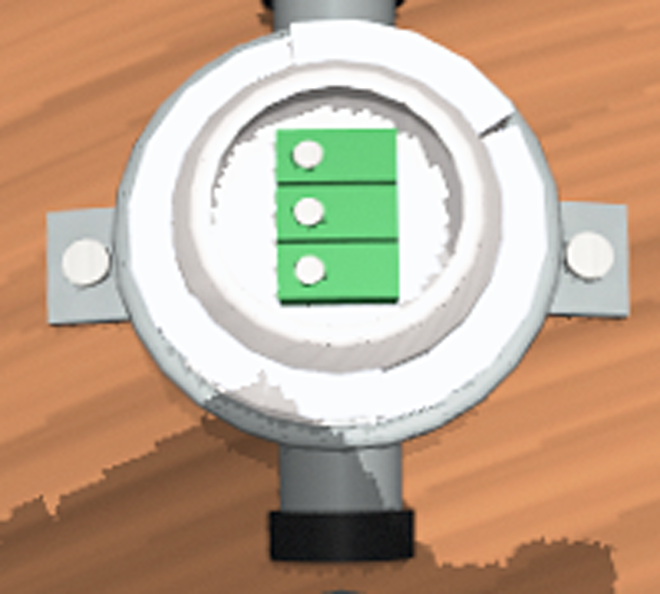

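Emit:
jog_arm(
  targets=[
    [[1.5,-0.1,0],[0,0,0],1],
    [[2.5,0,0],[0,0,0],1],
    [[2.5,0,0],[0,0,0],1],
    [[2.5,0,0],[0,0,0],1],
    [[2.0,0,0],[0,0,0],1],
    [[1.4,0,0],[0,0,0],1],
    [[0.5,0,0],[0,0,0],1],
    [[0,0,0],[0,0,0],1],
    [[0,0,1.5],[0,0,0],1],
    [[0,0,1.5],[0,0,0],1],
    [[0,0,0],[0,0,0],1],
    [[0,0,0],[0,0,0],1],
  ],
)

```text
time: 7.57
eef_pos: [635.0, -49.4, 142.0]
orientation: [180.0, 0.1, -20.3]
contact_force: [0.8, 1.4, -2.9]
opening: 20.1
gripper_force: 35.0
```

Emit:
jog_arm(
  targets=[
    [[0,0,0.7],[0,0,-0.012],1],
    [[0,0,0.7],[0,0,0],1],
    [[0,0,0.5],[0,0,0],1],
    [[0,0,0.3],[0,0,0],1],
    [[0,0,0.2],[0,0,0],1],
    [[0,0,0],[0,0,0],1],
    [[0,0,0],[0,0,0],1],
  ],
)

```text
time: 8.15
eef_pos: [636.6, -49.5, 118.5]
orientation: [180.0, 0.0, -19.7]
contact_force: [-0.3, -0.9, -2.7]
opening: 19.7
gripper_force: 35.0
```

Emit:
jog_arm(
  targets=[
    [[-0.05,0.06,0.2],[0,0,0],1],
    [[0,0,0.2],[0,0,0],1],
    [[0,0,0.1],[0,0,0],1],
    [[0,0,0.1],[0,0,0],1],
    [[0,0,0.1],[0,0,0],1],
    [[0,0,0],[0,0,0],1],
    [[0,0,0],[0,0,0],1],
  ],
)

```text
time: 8.73
eef_pos: [636.0, -50.0, 111.6]
orientation: [180.0, -0.0, -19.7]
contact_force: [-0.4, -0.7, -2.8]
opening: 19.8
gripper_force: 35.0
```

Emit:
jog_arm(
  targets=[
    [[0,0,0.05],[0,0,0],1],
    [[0,0,0.05],[0,0,0],1],
    [[0,0,0],[0,0,0],1],
    [[0,0,0],[0,0,0],1],
    [[0,0,0],[0,0,0],1],
  ],
)

```text
time: 9.15
eef_pos: [636.1, -50.0, 111.3]
orientation: [-180.0, -0.0, -19.7]
contact_force: [-2.5, 0.7, 6.0]
opening: 19.9
gripper_force: 35.0
```

Emit:
jog_arm(
  targets=[
    [[0,0,0],[0,0,0],1],
    [[0,0,0],[0,0,0],1],
    [[0,0,0],[0,0,-0.07],1],
    [[0,0,0],[0,0,-0.07],1],
    [[0,0,0],[0,0,-0.07],1],
    [[0,0,0],[0,0,-0.07],1],
    [[0,0,0],[0,0,-0.07],1],
    [[0,0,0],[0,0,-0.07],1],
  ],
)

```text
time: 9.82
eef_pos: [636.9, -48.4, 111.1]
orientation: [-179.9, -0.1, 4.6]
contact_force: [0.1, 2.2, -0.7]
opening: 19.8
gripper_force: 35.0
```

Emit:
jog_arm(
  targets=[
    [[0,0,0],[0,0,-0.07],1],
    [[0,0,0],[0,0,-0.07],1],
    [[0,0,0],[0,0,-0.07],1],
    [[0,0,0],[0,0,-0.07],1],
    [[0,0,0],[0,0,0],1],
    [[0,0,0],[0,0,0],1],
  ],
)

```text
time: 10.32
eef_pos: [635.7, -50.1, 109.8]
orientation: [-180.0, 0.0, 20.3]
contact_force: [0.3, 0.3, -3.2]
opening: 19.7
gripper_force: 35.0
```

Free of contact now. I'll lower it 10 mm.

Emit:
jog_arm(
  targets=[
    [[0,0,0.2],[0,0,0],1],
    [[0,0,0.2],[0,0,0],1],
    [[0,0,0.2],[0,0,0],1],
    [[0,0,0.1],[0,0,0],1],
    [[0,0,0.1],[0,0,0],1],
    [[0,0,0.05],[0,0,0],1],
    [[0,0,0],[0,0,0],1],
    [[0,0,0],[0,0,0],1],
  ],
)

```text
time: 10.98
eef_pos: [636.0, -50.0, 102.1]
orientation: [180.0, -0.0, 20.4]
contact_force: [-0.3, -0.1, -2.0]
opening: 19.7
gripper_force: 35.0
```

Emit:
jog_arm(
  targets=[
    [[0,0,0.05],[0,0,0],1],
    [[0,0,0],[0,0,0],1],
    [[0,0,0],[0,0,0],1],
    [[0,0,0],[0,0,0],1],
  ],
)

```text
time: 11.32
eef_pos: [635.9, -50.0, 101.6]
orientation: [180.0, 0.0, 20.4]
contact_force: [0.2, -0.1, -3.3]
opening: 19.8
gripper_force: 35.0
```

Emit:
jog_arm(
  targets=[
    [[0,0,0],[0,0,0.07],1],
    [[0,0,0],[0,0,0.07],1],
    [[0,0,0],[0,0,0.07],1],
    [[0,0,0],[0,0,0.07],1],
    [[0,0,0],[0,0,0.07],1],
    [[0,0,0],[0,0,0.07],1],
    [[0,0,0],[0,0,0.07],1],
    [[0,0,0],[0,0,0.07],1],
    [[0,0,0],[0,0,0.07],1],
    [[0,0,0],[0,0,0.07],1],
    [[0,0,0],[0,0,0],1],
    [[0,0,0],[0,0,0],1],
  ],
)

```text
time: 12.32
eef_pos: [635.9, -49.8, 101.6]
orientation: [180.0, -0.0, -19.5]
contact_force: [0.1, 0.5, -3.6]
opening: 19.5
gripper_force: 35.0
```

Emit:
jog_arm(
  targets=[
    [[0,0,0.036],[0,0,0.06],1],
    [[0,0,0.036],[0,0,0.06],1],
    [[0,0,0.036],[0,0,0.06],1],
    [[0,0,0.036],[0,0,0.06],1],
    [[0,0,0.036],[0,0,0.06],1],
    [[0,0,0.036],[0,0,0.06],1],
    [[0,0,0],[0,0,0],1],
    [[0,0,0],[0,0,0],1],
  ],
)

```text
time: 12.98
eef_pos: [635.9, -49.8, 99.4]
orientation: [180.0, 0.0, -40.1]
contact_force: [0.1, -0.1, -2.9]
opening: 20.0
gripper_force: 35.0
```

```bash
python3 -c "
from h import *
s=bot.get_state();print(s['joint_pos'],s['wrist_torque'])"
```

```text
[   3.87305844   34.38923081   -3.27821652   98.84997541    2.5411148
   46.83958514 -130.6915019 ] [0.05292813 0.04050509 0.00533258]
```

Emit:
jog_arm(
  targets=[
    [[0,0,0.036],[0,0,0.06],1],
    [[0,0,0.036],[0,0,0.06],1],
    [[0,0,0.036],[0,0,0.06],1],
    [[0,0,0.036],[0,0,0.06],1],
    [[0,0,0.036],[0,0,0.05],1],
    [[0,0,0.02],[0,0,0.03],1],
    [[0,0,0],[0,0,0.02],1],
    [[0,0,0],[0,0,0],1],
    [[0,0,0],[0,0,0],1],
  ],
)

```text
time: 13.73
eef_pos: [635.3, -50.3, 97.6]
orientation: [179.9, 0.0, -59.7]
contact_force: [-3.1, -0.8, 2.3]
opening: 19.7
gripper_force: 35.0
```

```bash
python3 -c "
from h import *
s=bot.get_state();print(s['joint_pos'],s['wrist_torque'],s['contact_force'])"
```

```text
[   0.37353409   34.35619444    1.55155488   99.185213     -1.17715477
   46.54521175 -147.22541079] [-0.23343606  0.96383468  0.12871092] [-3.12187553 -0.82047515  2.34570045]
```

Emit:
jog_arm(
  targets=[
    [[0,0,0],[0,0,0],-1],
    [[0,0,0],[0,0,0],-1],
    [[0,0,0],[0,0,0],-1],
    [[0,0,0],[0,0,0],-1],
    [[0,0,0],[0,0,0],-1],
    [[0,0,0],[0,0,0],-1],
    [[0,0,-1],[0,0,0],-1],
    [[0,0,-2],[0,0,0],-1],
    [[0,0,-3],[0,0,0],-1],
    [[0,0,-3],[0,0,0],-1],
    [[0,0,-3],[0,0,0],-1],
    [[0,0,0],[0,0,0],-1],
  ],
)

```text
time: 14.73
eef_pos: [639.6, -50.2, 225.2]
orientation: [-179.4, -0.4, -59.8]
contact_force: [0.3, 0.8, -0.5]
opening: 92.0
gripper_force: 0.0
```

```bash
python3 - <<'E'
from h import *
s=bot.get_state();print(s['time'],s['eef_pos'],s['contact_force'])
a=bot.capture('wrist');b=bot.capture('side');
im=np.hstack([cv2.resize(a,(560,420)),cv2.resize(b[160:280,330-10:330+90],(240,288))[:288].repeat(1,0) if 0 else cv2.resize(b[150:290,320:400],(240,420))])
cv2.imwrite('pics/e.png',im[:,:,::-1])
E
```

```text
14.7333 [639.62304721 -50.2007564  225.16235893] [ 0.34569318  0.76597308 -0.49332367]
```

View pics/e.png

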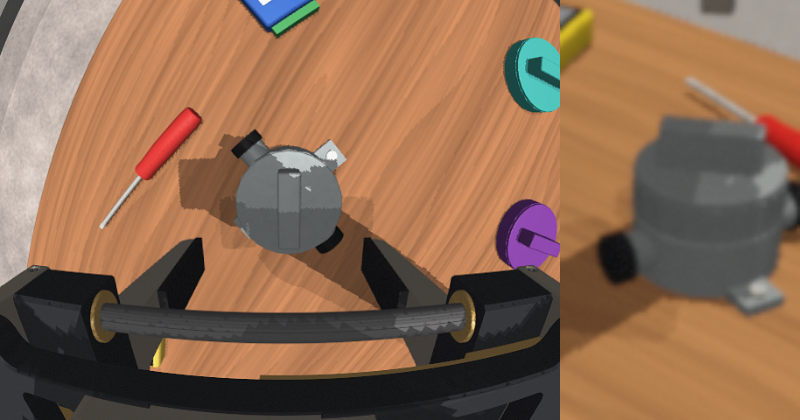

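The picture shows the cover seated level at (289,200), with its bar about 41° clockwise of the nuts at (247,146) and (328,238). The gripper is open and well clear.

```bash
python3 -c "
from station import bot
print(bot.sign_off())"
```

```text
the job is handed in; nothing more can be done
None
```

The large cover is screwed onto the housing to about 40° clockwise of the cable entries, level and released. The job is handed in after about 15 s of the 53 s limit; the hand-in returned no verdict, and I never went near the small cover or the look-alikes.

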